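Lock the screw drawer with the hasp pin

TASK

Lock up the small screw cabinet for the night: push its open top drawer fully home, then fold the hasp strap forward and down onto the drawer's ledge, and then take the locking pin out of the wooden block and push it down through the hole in the strap and the hole in the ledge right up to its collar. The strap is springy, so finish while still gripping the pin and pressing it down firmly so that its collar keeps the strap flat on the ledge; do not let go. Leave the spray can, the jar and the screwdriver where they are.

Things in the scene. Friction and masses are not known exactly. Their poses are not given: they have to be found in the camera images.
- cabinet: Grey sheet-steel small-parts cabinet, fixed on the counter, 220 deep (x) x 260 wide (y) x 150 mm high. Origin: centre of its underside; its -x axis points out of its front, where the drawer opens; z up. Its front edge (top) is at x = -110 mm. Its position and yaw vary. Only the top drawer moves; its steel-dark face is at x = -120 mm when shut.
- drawer (a joint): Opening of the top drawer in m along the cabinet's -x: 0 = fully home against its stop, grows as it is pulled out. Starts 0.045 to 0.09. Its runners drag with about 3 N and it stays where it is left.
- ledge_hole (a point): Mouth centre of the 14 mm through-hole in the drawer's pull ledge, on its top face, 150 mm above the counter, level with the cabinet's top. The ledge, an aluminium plate 62 deep x 100 wide x 14 mm thick, moves with the drawer; its front edge is 32 mm in front (-x) of this point; free below. Drawer home: the hole is 44 mm in front of the hasp's pivot. Axes as the cabinet's.
- hinge (a point): Middle of the hasp's pivot axis, fixed to the cabinet at the top of its front edge, 153 mm above the counter; the pivot runs along the y axis (axes as the cabinet's). Behind it a fixed steel leaf 3 mm thick, 40 x 60 mm, lies on the cabinet's top.
- strap (a joint): Angle of the hasp strap, rad: 0 = folded forward along the ledge; 1.57 = upright; more = leaning back over the cabinet (limit 2.4). Friction of about 0.045 N m: it stays where it is left. Starts between 1.4 and 2.2. Strap with flap: steel plate 60 wide (along the pivot) x 4 mm thick, reaching 62 mm from the pivot.
- flap (a joint): Extra spring angle, rad, of the strap's holed flap (6 to 62 mm from the pivot, same pivot axis): 0.1 = relaxed, standing proud; 0 = pressed flat. Total flap angle = strap + flap. With strap at 0, pressing it flat takes about 5 N at the hole; let go, it springs up about 4 mm there, its hole still lined up with the ledge's to within 1 mm.
- flap_hole (a point): Centre of the round hole (14 mm) in the flap, on its upper face (the face that is up when folded; 2 mm above the plate's middle), 44 mm from the pivot. Its z axis is normal to the flap, its -x axis points along the flap away from the pivot.
- block: Fixed light-wood block 80 x 80 x 45 mm with an upright 14 mm hole in its middle, where the pin is parked; origin at the centre of its underside.
- pin_grip (a point): Centre of the pin's black grip. The pin (90 g) stands upright in the block; from below: steel shank 10 mm thick, 36 mm long, tapered tip; steel collar 26 mm wide, 5 mm thick; grip 20 mm in diameter, 44 mm tall. This point is 22 mm above the collar's top, 27 mm above its underside, 63 mm above the tip; z along the pin, up. In the block the collar rests on the block's top.
- pin_tip (a point): Centre of the pin's lower end; z along the pin, up.
- spray_can: Bystander: upright spray can, 60 mm wide, 170 mm tall; origin at the centre of its foot.
- jar: Bystander: upright plastic jar, 68 mm wide, 90 mm tall; origin at the centre of its foot.
- screwdriver: Bystander: screwdriver lying on the counter.
Not all that is in view belongs to the job. There is more than one size of the part that bears pin_grip; the job needs the smallest.

How it is judged:
By the outcome, as a careful person would: the job done as asked, in the order asked, and still so for the second after the job is handed in, while the arm keeps its last pose, push and grip.
It also fails if it takes over 70 s, if anything falls off the work surface, if the arm or the gripper's body presses on something with over 40 N, if the wrist force passes 120 N, or if a joint passes its speed limit or range.

ROBOT

A 6-joint arm with a two-finger parallel gripper is mounted at the origin on the work surface. World frame = base frame: x ahead of the robot, y to its left, z up, the work surface at z = 0. Lengths are in mm, angles in rad, forces in N, time in s.
With the tool pointing down it reaches from about 400 to 925 mm from the base axis. Payload 12.5 kg.
Tool frame: the origin (TCP) lies midway between the tips of the shut fingers; the grasp point (between the pads) lies 19 mm behind it; z points along the fingers, y is the line along which they close (so a half turn about z gives the same grasp; the last joint's range is limited). The gripper opens to 95 mm and grips with 3 to 60 N. Pads are 20 mm wide; open, the fingers measure 119 mm over their backs; the gripper's body (75 mm by 180 mm) begins 59 mm behind the grasp point.
Start: joints at [-1.294, 0.491, 1.559, -0, 1.092, -0.106], TCP at [233.473, -579.773, 214.661] pointing down, gripper open.
Joint ranges: [-3.1, 3.1], [-0.84, 2.19], [0.05, 2.79], [-1.13, 4.28], [0.06, 2.93], [-2.69, 2.69]. Speed limits (rad/s): [2.22, 2.22, 2.79, 3.14, 3.14, 3.14].

INTERFACE

Orientations are given as [roll, pitch, yaw] about the fixed x, y, z axes, in that order (R = Rz(yaw) Ry(pitch) Rx(roll)).
In Python, from cell import state, read_camera, camera_info, env gives the robot as it stands.
- The arm moves only by the tool move_arm, never from a script. Its argument "commands" is a list of rows, each a list of 3 entries, a list of its own where there are three numbers: the shift along the world's x, y, z in cm, then the turn, a rotation vector about the world's x, y, z in degrees, then the opening, from 0 (shut) to 1 (fully open). A call has 1 to 10 rows; each row shifts and turns the commanded pose from where the row before left it; what a row does not reach is not made up. A row lasts 1/10 s, in which the tool goes at most 50 mm and 8.59 degrees, less where a joint would pass 70% of its speed; a pose out of reach is approached as far as the arm can. A call with a gripper value outside its range is refused whole. The fingers move at their own pace and stop on an object; the grip force is fixed at half the most. Time passes only in rows, so rows that do not move let the fingers close. It gives the time, the measured TCP pose, the force, the opening and the grip force at its end, in the units of the state.
- state(): the state, without advancing time (a new reading comes with each control period).
- read_camera(name): name is "scene" or "top" or "wrist"; returns the picture (384x512x3 uint8, blue, green, red); there is no depth.
- camera_info(name): a dict with "K" (3x3 intrinsics, pixels), "k1" (the pictures are not rectified: a ray, as slopes to the right and down, at radius r is drawn at 1 + k1 r^2 times it, then the intrinsics apply), "cam_to_world" (4x4, takes a point from camera to world coordinates). Camera axes: x right, y down, z forward; pixel columns grow to the right and rows downward; lengths in mm; the calibration is good to about 2 mm. A picture is of the moment at which its call begins: read the wrist's pose just before it. camera_info takes no time and is no camera call; for the wrist camera it gives the pose at the moment of the call.
- env.job_done(): hands the job in; it is judged then, once.
The state is a dict: "t": time; "joints": joint angles; "qvel": joint speeds; "tau": joint torques, N m; "eef_pos": TCP position; "tcp_rot": TCP orientation; "ft_force": force on the tool from outside, world axes, zero at the start; "moment": the same for the moment, N m; "opening": opening from 0.0 (shut) to 1.0 (fully open); "grip_force": force on a finger pad.
Only numpy, scipy, OpenCV 4.12 (cv2) and the standard library are available. Lean on these libraries where they do the work, as an engineer would, in place of code of your own. Each camera call takes 0.05 s, during which the arm holds its last target. There are 200 camera calls.

## Working session

There is one attempt and no reset: what is moved stays moved. The work goes in short steps, Python scripts to look and compute and a tool call to move; the robot and the scene stay as the last step left them, time stands still between calls to the robot, and variables do not carry over. Pictures are saved under pics/ and viewed, at most 10 in all, crops included, and the job is handed in when it is done.

Besides the shell and the picture viewer there is one more tool, called after "Call:" by a JSON object that holds its "name" and its "arguments". move_arm: Moves the arm, as the interface text tells. Its arguments: {"type":"object","properties":{"commands":{"type":"array"}},"required":["commands"]}

```bash
mkdir -p pics; cat > h.py <<'E'
import numpy as np, cv2
from cell import state, read_camera, camera_info, env
def ray(ci,u,v):
    K=np.array(ci["K"]);T=np.array(ci["cam_to_world"]);k=ci["k1"]
    d=np.array([(u-K[0,2])/K[0,0],(v-K[1,2])/K[1,1]]);s=d.copy()
    for _ in range(20): s=d/(1+k*(s@s))
    w=T[:3,:3]@np.array([s[0],s[1],1.]);return T[:3,3],w/np.linalg.norm(w)
def onz(ci,u,v,z):
    o,w=ray(ci,u,v);return o+w*(z-o[2])/w[2]
def proj(ci,p):
    K=np.array(ci["K"]);T=np.array(ci["cam_to_world"]);c=T[:3,:3].T@(np.asarray(p,float)-T[:3,3])
    s=c[:2]/c[2];s=s*(1+ci["k1"]*(s@s));return np.array([K[0,0]*s[0]+K[0,2],K[1,1]*s[1]+K[1,2]])
def tri(a,b):
    A=0;B=0
    for o,w in(a,b):
        M=np.eye(3)-np.outer(w,w);A=A+M;B=B+M@o
    return np.linalg.solve(A,B)
E
python3 - <<'E'
from h import *
a=read_camera("scene");b=read_camera("top")
cv2.imwrite("pics/s0.png",a);cv2.imwrite("pics/t0.png",b)
cv2.imwrite("pics/st.png",cv2.resize(a,(800,600)));cv2.imwrite("pics/tt.png",cv2.resize(b,(800,600)))
for n in("scene","top","wrist"):
    c=camera_info(n);print(n,np.round(c["K"],1).tolist(),c["k1"],np.round(c["cam_to_world"],3).tolist())
s=state();print(s)
E
```

```text
scene [[380.8, 0.0, 250.8], [0.0, 380.8, 193.6], [0.0, 0.0, 1.0]] 0.009426650938455967 [[0.699, 0.53, -0.48, 1001.901], [0.715, -0.53, 0.456, -390.928], [-0.012, -0.662, -0.749, 775.785], [0.0, 0.0, 0.0, 1.0]]
top [[433.7, 0.0, 256.9], [0.0, 433.7, 199.0], [0.0, 0.0, 1.0]] -0.042977385869657825 [[-0.018, -0.985, 0.172, 387.579], [-1.0, 0.014, -0.025, 22.182], [0.022, -0.173, -0.985, 1193.572], [0.0, 0.0, 0.0, 1.0]]
wrist [[294.2, 0.0, 254.7], [0.0, 294.2, 192.7], [0.0, 0.0, 1.0]] -0.06575819986833173 [[0.373, -0.902, -0.218, 294.456], [-0.928, -0.363, -0.087, -554.522], [-0.001, 0.235, -0.972, 383.647], [0.0, 0.0, 0.0, 1.0]]
{'t': 0.1, 'joints': array([-1.29361203e+00,  4.91506493e-01,  1.55938276e+00,  1.00943873e-06,
        1.09173290e+00, -1.05586111e-01]), 'qvel': array([ 0.00080098, -0.00121161, -0.00136192, -0.00046589,  0.00011565,
       -0.00108469]), 'tau': array([ 1.87680613e-03, -6.13622975e+01, -2.58607185e+01,  6.94236788e-02,
        4.70173673e-02, -8.46694866e-05]), 'eef_pos': array([ 233.40102238, -579.54565435,  214.11769104]), 'tcp_rot': array([-3.14056898e+00, -1.09389615e-04,  3.82769889e-01]), 'ft_force': array([ 0.50649493, -0.46430413, -0.07444595]), 'moment': array([ 0.06013392, -0.02134866, -0.02788272]), 'grip_force': 0.0, 'opening': 1.0016807389130404}
```

View pics/st.png

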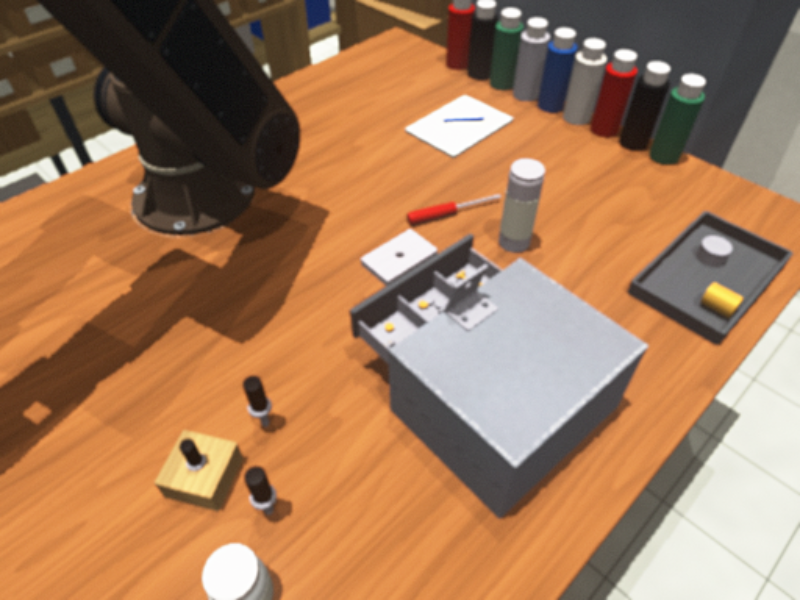

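View pics/tt.png

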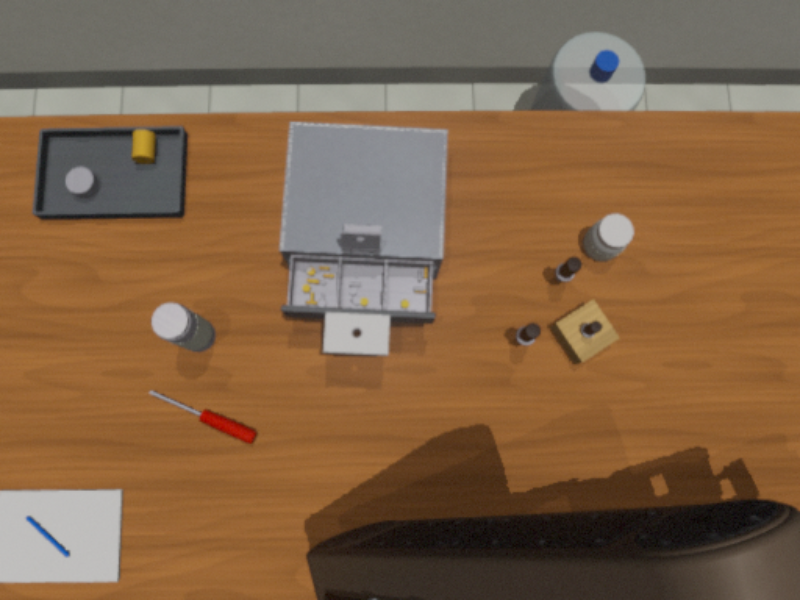

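The scene shows the cabinet with its drawer open, and the white ledge with its hole at (400,254)/800. The strap leans upright or back at about (468,290). Pin candidates, as pixels in the 800-wide top view:
- in the wooden block at (592,328)
- free-standing at (528,335)
- free-standing at (569,268)

I choose the one in the block, since the pin is described as standing there and it looks smallest. I'll check that choice in a crop.

```bash
python3 - <<'E'
from h import *
a=cv2.imread("pics/s0.png");b=cv2.imread("pics/t0.png")
ct=camera_info("top");cs=camera_info("scene")
hsv=cv2.cvtColor(b,cv2.COLOR_BGR2HSV)
# ledge
m=((hsv[...,2]>170)&(hsv[...,1]<40)).astype(np.uint8)
r=np.zeros_like(m);r[195:232,200:255]=1
c=max(cv2.findContours(m*r,cv2.RETR_EXTERNAL,cv2.CHAIN_APPROX_NONE)[0],key=cv2.contourArea)
box=cv2.boxPoints(cv2.minAreaRect(c));W=np.array([onz(ct,*p,150) for p in box]);print("ledge",np.round(W[:,:2],1).tolist())
g=cv2.cvtColor(b,cv2.COLOR_BGR2GRAY)
x0,y0,w,h=cv2.boundingRect(c);s=np.zeros(g.shape,np.uint8);s[y0+5:y0+h-5,x0+8:x0+w-8]=1
wgt=np.clip(140-g.astype(float),0,None)*s;yy,xx=np.mgrid[:384,:512]
hc=(xx*wgt).sum()/wgt.sum(),(yy*wgt).sum()/wgt.sum();print("hole",hc,onz(ct,*hc,150))
# cabinet top corners rough (800 scale)
for p in [(290,124),(447,129),(441,262),(282,250)]: print("cab",np.round(onz(ct,p[0]*.64,p[1]*.64,150)[:2],1))
for p in [(342,226),(383,228),(381,253),(341,250)]: print("leaf",np.round(onz(ct,p[0]*.64,p[1]*.64,153)[:2],1))
# block pin: dark blobs
m=((hsv[...,2]<60)).astype(np.uint8);m[:150]=0;m[250:]=0;m[:,:320]=0
n,l,st,ce=cv2.connectedComponentsWithStats(m)
for i in range(1,n):
    if st[i,4]>20: print("dark",st[i],ce[i])
print("top pin z=72",onz(ct,592*.64,328*.64,72))
# block
m=cv2.inRange(hsv,(15,60,110),(30,180,255));m[:,:340]=0;m[:180]=0;m[240:]=0
c=max(cv2.findContours(m,cv2.RETR_EXTERNAL,cv2.CHAIN_APPROX_NONE)[0],key=cv2.contourArea)
print("block",cv2.minAreaRect(c),[np.round(onz(ct,*p,45)[:2]).tolist() for p in cv2.boxPoints(cv2.minAreaRect(c))])
# tri of pin from scene & top
t=tri(ray(cs,191*.64,453*.64),ray(ct,592*.64,328*.64));print("tri grip",t)
t=tri(ray(cs,400*.64,254*.64),ray(ct,*hc));print("tri hole",t)
A=cv2.resize(a[230:345,90:190],(400,460));B=cv2.resize(b[155:240,320:420],None,fx=4,fy=4)
C=cv2.resize(a[130:230,210:330],(480,400))
D=np.zeros((600,800,3),np.uint8);D[:460,:400]=A;D[:340,400:]=B;D[340:600,400:712]=cv2.resize(C,(312,260));cv2.imwrite("pics/crop.png",D)
E
```

```text
ledge [[510.2, 116.1], [569.5, 113.3], [563.4, 15.3], [504.1, 19.0]]
hole (np.float64(227.98163733741393), np.float64(212.64804896710024)) [537.42188022  66.066747   150.        ]
cab [884.7 172.8]
cab [873.6 -85.5]
cab [647.9 -69. ]
cab [670.8 182.8]
leaf [708.2  87.5]
leaf [704.1  22.2]
leaf [663.   25.9]
leaf [668.7  89.1]
dark [358 169   9   8  46] [361.73913043 172.89130435]
dark [374 208   6   6  24] [376.45833333 210.45833333]
dark [333 210   8   8  34] [335.64705882 214.14705882]
top pin z=72 [ 549.80438358 -328.32757664   72.        ]
block ((425.5, 209.5), (59.0, 171.0), 90.0) [[638.0, -235.0], [632.0, -718.0], [468.0, -698.0], [477.0, -227.0]]
tri grip [ 550.5876012  -328.31539199   69.26243902]
tri hole [538.31139414  67.09097163 149.35996114]
```

View pics/crop.png

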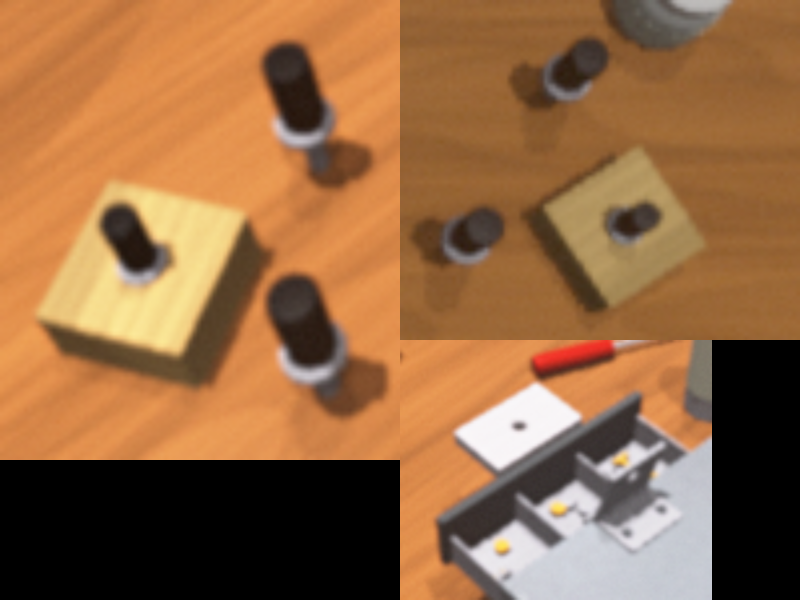

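The crop confirms it: the block's pin has a visibly thinner grip and collar than the other two. Its grip triangulates to (550,-328,70), and 72 is expected. The ledge hole is at (537,66,150), the cabinet yaw is about -3.5°, and the hinge is at about (664,58). Next I go to the front of the ledge with shut fingers.

Call:
{"name": "move_arm", "arguments": {"commands": [[[2.3, 4.2, 0], [0, 0, -2.5], 0], [[2.3, 4.2, 0], [0, 0, -2.5], 0], [[2.3, 4.2, 0], [0, 0, -2.5], 0], [[2.3, 4.2, 0], [0, 0, -2.5], 0], [[2.3, 4.2, 0], [0, 0, -2.5], 0], [[2.3, 4.2, 0], [0, 0, -2.5], 0], [[2.3, 4.2, 0], [0, 0, -2.5], 0], [[2.3, 4.2, 0], [0, 0, -2.5], 0], [[2.3, 4.2, 0], [0, 0, -2.5], 0], [[2.3, 4.2, 0], [0, 0, -2.9], 0]]}}

```text
t: 1.1
eef_pos: [464.0, -157.9, 214.6]
tcp_rot: [3.142, 0.0, -0.062]
ft_force: [0.4, -0.1, -0.2]
opening: 0.217
grip_force: 0.0
```

Call:
{"name": "move_arm", "arguments": {"commands": [[[0.2, 4.5, 0], [0, 0, 0], 0], [[0.2, 4.5, 0], [0, 0, 0], 0], [[0.2, 4.5, 0], [0, 0, 0], 0], [[0.2, 4.5, 0], [0, 0, 0], 0], [[0.2, 4.5, 0], [0, 0, 0], 0], [[0, 0, 0], [0, 0, 0], 0]]}}

```text
t: 1.7
eef_pos: [473.0, 69.3, 214.6]
tcp_rot: [-3.141, 0.0, -0.056]
ft_force: [-0.3, -0.4, 0.8]
opening: 0.003
grip_force: 0.0
```

```bash
python3 - <<'E'
from h import *
c=camera_info("wrist");w=read_camera("wrist");cv2.imwrite("pics/w1r.png",w)
import pickle;pickle.dump(c,open("w1.pkl","wb"))
cv2.imwrite("pics/w1.png",cv2.resize(w,(800,600)))
E
```

```text
(no output)
```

View pics/w1.png

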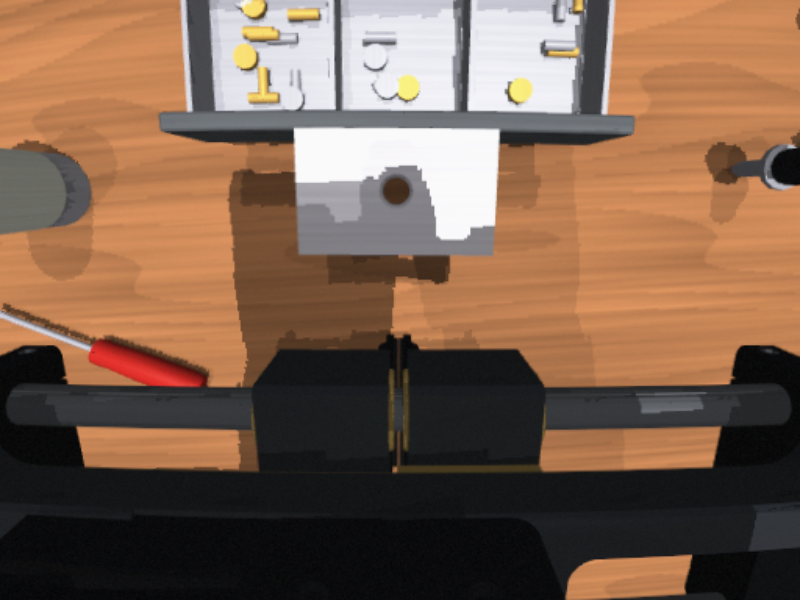

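The wrist view shows the ledge corners at about (295,128), (500,130), (299,254) and (494,255), and the hole at (396,190). The spray can and the screwdriver are clear on the left.

```bash
python3 - <<'E'
from h import *;import pickle
c=pickle.load(open("w1.pkl","rb"))
for p in [(396,190),(299,254),(494,255),(295,128),(500,130)]: print(np.round(onz(c,p[0]*.64,p[1]*.64,150),1))
print(np.round(onz(c,160*.64,116*.64,150),1),np.round(onz(c,633*.64,117*.64,150),1))
E
```

```text
[539.   67.2 150. ]
[509.9 118.7 150. ]
[503.8  18.8 150. ]
[571.4 114.5 150. ]
[564.9  15.1 150. ]
[582.1 180.8 150. ] [568.6 -50.9 150. ]
```

Call:
{"name": "move_arm", "arguments": {"commands": [[[0, 0, -4.2], [0, 0, 0], 0], [[0, -0.1, -4.2], [0, 0, 0], 0], [[1, 0, 0], [0, 0, 0], 0], [[1, -0.1, 0], [0, 0, 0], 0], [[1, 0, 0], [0, 0, 0], 0], [[1, -0.1, 0], [0, 0, 0], 0], [[1, -0.1, 0], [0, 0, 0], 0], [[1, 0, 0], [0, 0, 0], 0], [[1, -0.1, 0], [0, 0, 0], 0], [[1, -0.1, 0], [0, 0, 0], 0]]}}

```text
t: 2.75
eef_pos: [554.4, 59.4, 130.9]
tcp_rot: [-3.141, -0.0, -0.06]
ft_force: [-3.8, 2.7, 3.1]
opening: 0.008
grip_force: 1.9
```

Call:
{"name": "move_arm", "arguments": {"commands": [[[0.5, 0, 0], [0, 0, 0], 0], [[0.5, 0, 0], [0, 0, 0], 0], [[0, 0, 0], [0, 0, 0], 0]]}}

```text
t: 3.05
eef_pos: [564.3, 59.1, 130.5]
tcp_rot: [3.142, -0.001, -0.061]
ft_force: [-0.3, 0.9, 0.4]
opening: 0.004
grip_force: 0.0
```

Call:
{"name": "move_arm", "arguments": {"commands": [[[0.4, 0, 0], [0, 0, 0], 0], [[0.4, 0, 0], [0, 0, 0], 0], [[0.4, 0, 0], [0, 0, 0], 0]]}}

```text
t: 3.35
eef_pos: [575.5, 59.1, 130.5]
tcp_rot: [3.141, 0.001, -0.061]
ft_force: [-2.8, -1.9, -0.6]
opening: 0.006
grip_force: 1.7
```

Call:
{"name": "move_arm", "arguments": {"commands": [[[0.3, 0, 0], [0, 0, 0], 0], [[0.3, 0, 0], [0, 0, 0], 0]]}}

```text
t: 3.55
eef_pos: [579.8, 59.2, 130.5]
tcp_rot: [3.141, 0.005, -0.06]
ft_force: [-24.0, -4.6, 14.0]
opening: 0.005
grip_force: 11.7
```

The force rose to 24 N, so the drawer is home. I back off, rise and look at the strap.

Call:
{"name": "move_arm", "arguments": {"commands": [[[-1.5, 0, 0], [0, 0, 0], 0], [[-1.5, 0, 0], [0, 0, 0], 0], [[0, 0, 4.5], [0, 0, 0], 0], [[0, 0, 4.5], [0, 0, 0], 0], [[0, 0, 4], [0, 0, 0], 0], [[0, 0, 0], [0, 0, 0], 0]]}}

```text
t: 4.15
eef_pos: [553.9, 59.5, 266.3]
tcp_rot: [-3.141, -0.011, -0.06]
ft_force: [0.1, 1.4, -0.0]
opening: 0.004
grip_force: 0.0
```

```bash
python3 - <<'E'
from h import *
c=camera_info("wrist");w=read_camera("wrist");cv2.imwrite("pics/w2r.png",w)
import pickle;pickle.dump(c,open("w2.pkl","wb"));print(state()["eef_pos"])
cv2.imwrite("pics/w2.png",cv2.resize(w,(800,600)))
E
```

```text
[552.8703012   59.50582963 263.29525764]
```

View pics/w2.png

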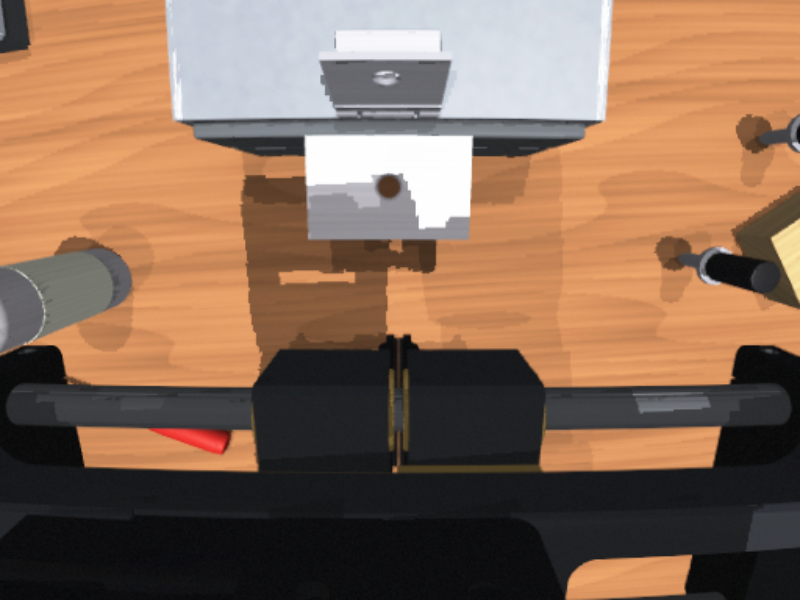

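The wrist view shows the drawer shut and the ledge hole at (388,186). The pivot line is at about row 112. The strap's top edge runs from (320,55) to (451,55), with the leaf behind it.

```bash
python3 - <<'E'
from h import *;import pickle
c=pickle.load(open("w2.pkl","rb"))
P=lambda u,v,z:onz(c,u*.64,v*.64,z)
h=P(388,186,150);print("hole",h)
for p in [(308,239),(470,239),(306,135),(472,135)]: print(np.round(P(*p,150),1))
hp=h+np.array([44*.998,-44*.061,3]);print("hinge",hp,"meas",P(388,112,153))
for v in(54,61):
  o,w=ray(c,386*.64,v*.64)
  for x in np.linspace(1.2,2.5,27):
    q=hp+62*np.array([-np.cos(x)*.998,np.cos(x)*.061,np.sin(x)])
    e=proj(c,q)/.64
    if abs(e[1]-v)<3: print(v,x,np.round(q,1),e)
E
```

```text
hole [623.83350269  62.05282087 150.        ]
[594.9 113.9 150. ]
[588.8  13.3 150. ]
[656.8 109.  150. ]
[650.6  10.2 150. ]
hinge [667.74550269  59.36882087 153.        ] meas [666.08511722  59.25652201 153.        ]
54 1.8 [681.8  58.5 213.4] [384.43492741  52.1742042 ]
61 1.75 [678.8  58.7 214. ] [384.41961554  58.85502948]
```

Call:
{"name": "move_arm", "arguments": {"commands": [[[4, 0, 0], [0, 0, 0], 0], [[4, 0, 0], [0, 0, 0], 0], [[4, -0.1, 0], [0, 0, 0], 0], [[3.7, 0, 0], [0, 0, 0], 0], [[0, 0, -3.7], [0, 0, 0], 0], [[0, 0, -3.7], [0, 0, 0], 0], [[0, 0, 0], [0, 0, 0], 0]]}}

```text
t: 4.9
eef_pos: [706.3, 58.3, 179.8]
tcp_rot: [3.141, 0.01, -0.061]
ft_force: [0.2, -0.3, -0.5]
opening: 0.004
grip_force: 0.0
```

Call:
{"name": "move_arm", "arguments": {"commands": [[[-1.5, 0, 0], [0, 0, 0], 0], [[-1.5, 0, 0], [0, 0, 0], 0], [[-1.5, 0, 0], [0, 0, 0], 0], [[-1.3, 0, 0], [0, 0, 0], 0], [[-1.2, 0, 0], [0, 0, 0], 0], [[-1, 0, -0.2], [0, 0, 0], 0]]}}

```text
t: 5.5
eef_pos: [628.7, 58.4, 186.0]
tcp_rot: [-3.141, -0.002, -0.06]
ft_force: [0.5, -0.7, -0.0]
opening: 0.005
grip_force: 0.3
```

Call:
{"name": "move_arm", "arguments": {"commands": [[[-0.8, 0.1, -1], [0, 0, 0], 0], [[-0.4, 0.1, -1], [0, 0, 0], 0], [[0, 0, -0.5], [0, 0, 0], 0], [[0, 0, 0], [0, 0, 0], 0]]}}

```text
t: 5.9
eef_pos: [616.3, 60.3, 159.2]
tcp_rot: [3.142, 0.001, -0.06]
ft_force: [-1.6, 0.5, 2.4]
opening: 0.002
grip_force: 0.9
```

Call:
{"name": "move_arm", "arguments": {"commands": [[[0, 0, -0.3], [0, 0, 0], 0], [[0, 0, -0.2], [0, 0, 0], 0], [[0, 0, 0], [0, 0, 0], 0]]}}

```text
t: 6.2
eef_pos: [616.7, 60.2, 154.9]
tcp_rot: [3.142, -0.0, -0.061]
ft_force: [-1.7, 0.4, 4.7]
opening: 0.006
grip_force: 2.3
```

Call:
{"name": "move_arm", "arguments": {"commands": [[[0, 0, -0.2], [0, 0, 0], 0], [[0, 0, -0.1], [0, 0, 0], 0], [[0, 0, 0], [0, 0, 0], 0]]}}

```text
t: 6.5
eef_pos: [616.8, 60.2, 153.4]
tcp_rot: [3.142, -0.002, -0.061]
ft_force: [-6.2, 1.0, 17.2]
opening: -0.002
grip_force: 8.6
```

Call:
{"name": "move_arm", "arguments": {"commands": [[[0, 0, 2], [0, 0, 0], 0], [[0, 0, 4.5], [0, 0, 0], 0], [[-3, 0, 3.5], [0, 0, 0], 0.6], [[-3, 0, 1], [0, 0, 0], 0.6], [[0, 0, 0], [0, 0, 0], 0.6], [[0, 0, 0], [0, 0, 0], 0.6]]}}

```text
t: 7.1
eef_pos: [556.8, 60.2, 262.2]
tcp_rot: [3.142, -0.002, -0.061]
ft_force: [0.8, 0.4, 0.3]
opening: 0.284
grip_force: 0.0
```

```bash
python3 - <<'E'
from h import *
c=camera_info("wrist");w=read_camera("wrist");cv2.imwrite("pics/w3r.png",w)
import pickle;pickle.dump(c,open("w3.pkl","wb"));print(state()["eef_pos"])
cv2.imwrite("pics/w3.png",cv2.resize(w[:200],(800,313)))
E
```

```text
[557.08106797  60.1463312  261.48995469]
```

View pics/w3.png

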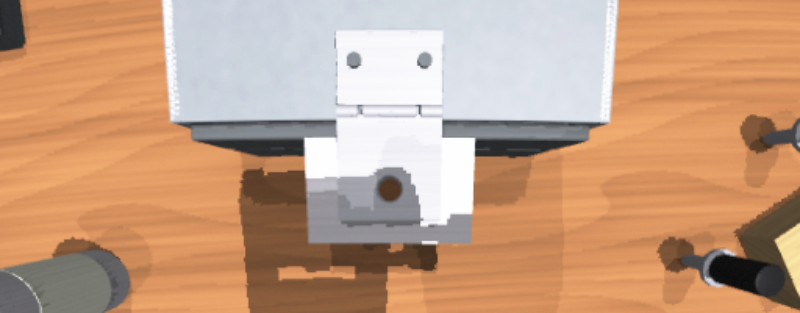

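The strap is folded onto the ledge. The brown hole at about (390,188) shows through both plates, so they line up. Next I measure the hole and the clearance of the neighbouring pins.

```bash
python3 - <<'E'
from h import *;import pickle
c=pickle.load(open("w3.pkl","rb"));w=cv2.imread("pics/w3r.png")
hsv=cv2.cvtColor(w,cv2.COLOR_BGR2HSV);r=hsv[105:138,232:268]
m=((r[...,1]>80)).astype(np.uint8);n,l,st,ce=cv2.connectedComponentsWithStats(m);i=1+np.argmax(st[1:,4])
print(st[i],ce[i]);u=ce[i]+[232,105]
for z in(150,157):print(z,np.round(onz(c,*u,z),1))
print("end edge corners",[np.round(onz(c,p[0]*.64,p[1]*.64,161),1) for p in((340,222),(441,222))])
cs=camera_info("scene");ct=camera_info("top")
for s,t in(((255,383),(533,328)),((258,476),(573,263)),((188,445),(595,326))):
  print(np.round(tri(ray(cs,s[0]*.64,s[1]*.64),ray(ct,t[0]*.64,t[1]*.64)),1))
E
```

```text
[ 11   9  14  14 146] [17.0890411  15.93150685]
150 [623.8  62.  150. ]
157 [623.7  61.8 157. ]
end edge corners [array([606.7,  91.6, 161. ]), array([603.1,  32.8, 161. ])]
[ 547.  -217.2  109.9]
[ 655.9 -291.5  105.1]
[ 551.  -327.    89.6]
```

Call:
{"name": "move_arm", "arguments": {"commands": [[[-0.7, -4.4, 0], [0, 0, 0], 0.6], [[-0.7, -4.4, 0], [0, 0, 0], 0.6], [[-0.7, -4.4, 0], [0, 0, 0], 0.6], [[-0.7, -4.4, 0], [0, 0, 0], 0.6], [[-0.7, -4.4, 0], [0, 0, 0], 0.6], [[-0.7, -4.4, 0], [0, 0, 0], 0.6], [[-0.7, -4.4, 0], [0, 0, 0], 0.6], [[-0.7, -4.4, 0], [0, 0, 0], 0.6], [[-0.7, -3.4, 0], [0, 0, 0], 0.6], [[0, 0, 0], [0, 0, 0], 0.6]]}}

```text
t: 8.15
eef_pos: [493.0, -330.1, 259.9]
tcp_rot: [-3.141, 0.001, -0.064]
ft_force: [-0.1, 1.1, 0.1]
opening: 0.601
grip_force: 0.0
```

```bash
python3 - <<'E'
from h import *
c=camera_info("wrist");w=read_camera("wrist");cv2.imwrite("pics/w4r.png",w)
import pickle;pickle.dump(c,open("w4.pkl","wb"));print(state()["eef_pos"])
cv2.imwrite("pics/w4.png",cv2.resize(w,(800,600)))
E
```

```text
[ 493.30970295 -328.04263799  260.01323106]
```

View pics/w4.png

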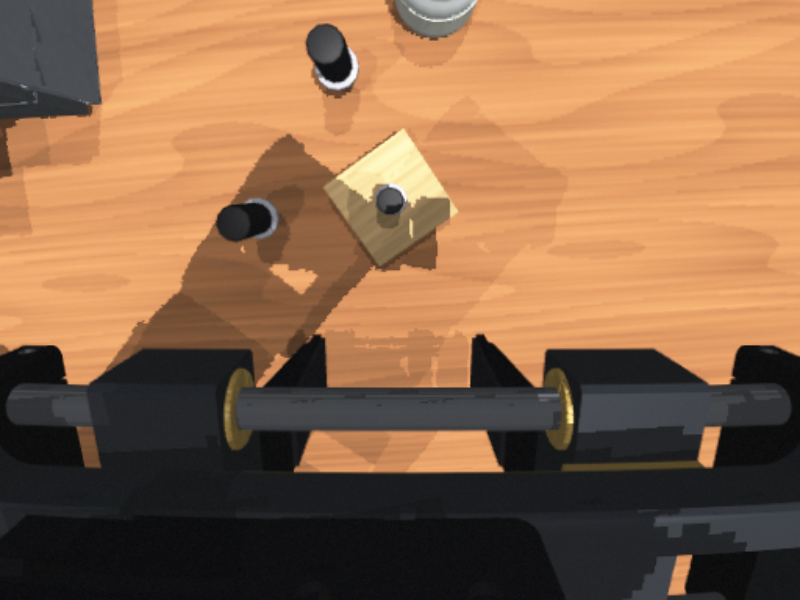

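The wrist view shows the block's pin, with grip top at about (390,201) and collar ring at about (391,198). The neighbouring pins at (250,220) and (332,60) are bigger and clear.

```bash
python3 - <<'E'
from h import *;import pickle
c=pickle.load(open("w4.pkl","rb"));w=cv2.imread("pics/w4r.png")
g=cv2.cvtColor(w,cv2.COLOR_BGR2HSV)[...,2];x0,y0=235,112;r=g[y0:145,x0:268]
n,l,st,ce=cv2.connectedComponentsWithStats((r<85).astype(np.uint8));i=1+np.argmax(st[1:,4]);print(st[i],ce[i])
print(onz(c,*(ce[i]+[x0,y0]),90),onz(c,390*.64,201*.64,94))
for p in((323,187),(404,129),(457,211),(379,267)):print(np.round(onz(c,p[0]*.64,p[1]*.64,45),1))
E
```

```text
[  6   8  17  18 144] [13.10416667 18.45833333]
[ 549.37808953 -325.5570312    90.        ] [ 551.37651965 -327.46132143   94.        ]
[ 565.2 -272.7   45. ]
[ 605.9 -341.5   45. ]
[ 538.7 -381.1   45. ]
[ 496.3 -313.5   45. ]
```

Call:
{"name": "move_arm", "arguments": {"commands": [[[2.9, 0, 0], [0, 0, 0], 0.6], [[2.9, 0.1, 0], [0, 0, 0], 0.6], [[0, 0, -4.5], [0, 0, 0], 0.6], [[0, 0, -4.5], [0, 0, 0], 0.6], [[0, 0, -4.5], [0, 0, 0], 0.6], [[0, 0, -4], [0, 0, 0], 0.6], [[0, 0, -2.8], [0, 0, 0], 0.6], [[0, 0, 0], [0, 0, 0], 0.6]]}}

```text
t: 9.0
eef_pos: [550.4, -322.7, 54.3]
tcp_rot: [-3.138, 0.006, -0.06]
ft_force: [0.1, 0.9, -0.2]
opening: 0.598
grip_force: 0.0
```

Call:
{"name": "move_arm", "arguments": {"commands": [[[0, 0, 0], [0, 0, 0], 0], [[0, 0, 0], [0, 0, 0], 0], [[0, 0, 0], [0, 0, 0], 0], [[0, 0, 0], [0, 0, 0], 0], [[0, 0, 0], [0, 0, 0], 0], [[0, 0, 0], [0, 0, 0], 0]]}}

```text
t: 9.6
eef_pos: [551.7, -325.3, 59.4]
tcp_rot: [3.14, -0.001, -0.06]
ft_force: [-0.8, -2.0, 4.8]
opening: 0.206
grip_force: 30.0
```

The gripper holds the pin, with an opening of about 20 mm. I lift and carry it above the hole.

Call:
{"name": "move_arm", "arguments": {"commands": [[[0, 0, 2], [0, 0, 0], 0], [[0, 0, 3], [0, 0, 0], 0], [[0, 0, 4], [0, 0, 0], 0], [[0, 0, 4], [0, 0, 0], 0], [[0, 0, 4], [0, 0, 0], 0], [[0, 0, 1], [0, 0, 0], 0]]}}

```text
t: 10.2
eef_pos: [552.4, -325.3, 243.3]
tcp_rot: [3.138, -0.005, -0.061]
ft_force: [0.0, 1.1, -0.5]
opening: 0.206
grip_force: 30.0
```

Call:
{"name": "move_arm", "arguments": {"commands": [[[0.8, 4.3, 0], [0, 0, 0], 0], [[0.8, 4.3, 0], [0, 0, 0], 0], [[0.8, 4.3, 0], [0, 0, 0], 0], [[0.8, 4.3, 0], [0, 0, 0], 0], [[0.8, 4.3, 0], [0, 0, 0], 0], [[0.8, 4.3, 0], [0, 0, 0], 0], [[0.8, 4.3, 0], [0, 0, 0], 0], [[0.8, 4.3, 0], [0, 0, 0], 0], [[0.8, 4.3, 0], [0, 0, 0], 0], [[0, 0, 0], [0, 0, 0], 0]]}}

```text
t: 11.2
eef_pos: [623.3, 66.8, 237.5]
tcp_rot: [-3.141, 0.002, -0.056]
ft_force: [0.1, -0.2, -1.4]
opening: 0.201
grip_force: 30.0
```

```bash
python3 - <<'E'
from h import *
import pickle
st=state();p=st["eef_pos"];print(p,st["tcp_rot"],st["opening"],st["ft_force"])
out=[]
for n in("wrist","scene"):
  c=camera_info(n);w=read_camera(n);cv2.imwrite(f"pics/{n}5r.png",w);pickle.dump(c,open(f"{n}5.pkl","wb"))
  t=proj(c,p-[0,0,50]);h=proj(c,[623.8,62,157]);print(n,"tip exp",t,"hole exp",h,"tcp",proj(c,p))
  u,v=((t+h)/2).astype(int);u=min(max(u,50),462);v=min(max(v,50),334);print(u,v)
  k=cv2.resize(w[v-50:v+50,u-50:u+50],(400,400),interpolation=cv2.INTER_CUBIC);out.append(k)
cv2.imwrite("pics/c5.png",np.hstack(out))
E
```

```text
[623.34429794  66.81846916 237.47007965] [-3.14079800e+00  1.53502663e-03 -5.62788415e-02] 0.2014177141481137 [ 0.13172936 -0.17833676 -1.36834072]
wrist tip exp [255.51307105 208.47253834] hole exp [260.91123079 197.66632899] tcp [255.6395304  231.97922399]
258 203
scene tip exp [282.78780893 169.20160571] hole exp [280.79131547 180.05898665] tcp [284.00299029 152.16090312]
281 174
```

View pics/c5.png

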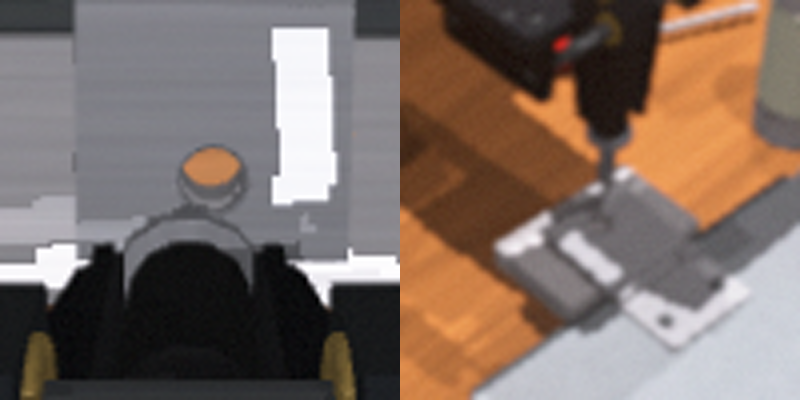

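The crops show the hole at wrist pixel (261,197.5), matching its prediction of (260.9,197.7). The collar spans columns 239 to 272, with its centre at 255.4 and its front rim at row 205. In the scene view the tip is at about (282,171), near the prediction. Next I work out the pin's forward offset in the hand.

```bash
python3 - <<'E'
from h import *;import pickle
c=pickle.load(open("wrist5.pkl","rb"))
for v in(204.7,205.5):print([np.round(onz(c,255.4,v,z)-[13,0,0],1) for z in(222,227)])
s=pickle.load(open("scene5.pkl","rb"))
print(onz(s,282.2,170.5,187.5),onz(s,280.3,180.0,159))
s=state();print(s["eef_pos"])
E
```

```text
[array([623.3,  66.2, 222. ]), array([624.7,  66.1, 227. ])]
[array([622.7,  66.3, 222. ]), array([624.2,  66.2, 227. ])]
[625.16049867  62.94084534 187.5       ] [624.12487294  59.89632085 159.        ]
[623.04515495  63.11581325 237.59042809]
```

Call:
{"name": "move_arm", "arguments": {"commands": [[[0.05, -0.1, 0], [0, 0, 0], 0], [[0, 0, -1], [0, 0, 0], 0], [[0, 0, -1], [0, 0, 0], 0], [[0, 0, -0.8], [0, 0, 0], 0], [[0, 0, -0.4], [0, 0, 0], 0], [[0, 0, -0.3], [0, 0, 0], 0], [[0, 0, 0], [0, 0, 0], 0]]}}

```text
t: 12.0
eef_pos: [623.9, 61.2, 203.3]
tcp_rot: [3.141, 0.001, -0.061]
ft_force: [-0.9, -0.6, -1.1]
opening: 0.204
grip_force: 30.0
```

Call:
{"name": "move_arm", "arguments": {"commands": [[[0, 0.05, -0.4], [0, 0, 0], 0], [[0, 0, -0.4], [0, 0, 0], 0], [[0, 0, -0.4], [0, 0, 0], 0], [[0, 0, -0.4], [0, 0, 0], 0], [[0, 0, 0], [0, 0, 0], 0]]}}

```text
t: 12.5
eef_pos: [623.7, 61.7, 187.0]
tcp_rot: [3.141, 0.001, -0.06]
ft_force: [0.2, 0.8, -1.8]
opening: 0.204
grip_force: 30.0
```

Tip is at about z=137 and in both holes with no load. Now down to the collar.

Call:
{"name": "move_arm", "arguments": {"commands": [[[0, 0, -0.4], [0, 0, 0], 0], [[0, 0, -0.4], [0, 0, 0], 0], [[0, 0, -0.4], [0, 0, 0], 0], [[0, 0, -0.3], [0, 0, 0], 0], [[0, 0, 0], [0, 0, 0], 0]]}}

```text
t: 13.0
eef_pos: [623.8, 61.8, 172.3]
tcp_rot: [3.141, 0.001, -0.06]
ft_force: [-1.6, -0.1, 1.4]
opening: 0.207
grip_force: 30.0
```

Call:
{"name": "move_arm", "arguments": {"commands": [[[0, 0, -0.2], [0, 0, 0], 0], [[0, 0, -0.1], [0, 0, 0], 0], [[0, 0, 0], [0, 0, 0], 0]]}}

```text
t: 13.3
eef_pos: [623.9, 61.7, 169.7]
tcp_rot: [3.142, 0.0, -0.06]
ft_force: [-2.0, -0.1, 2.5]
opening: 0.206
grip_force: 30.0
```

Call:
{"name": "move_arm", "arguments": {"commands": [[[0, 0, -0.2], [0, 0, 0], 0], [[0, 0, -0.1], [0, 0, 0], 0], [[0, 0, 0], [0, 0, 0], 0]]}}

```text
t: 13.6
eef_pos: [624.1, 61.8, 168.4]
tcp_rot: [3.142, -0.002, -0.06]
ft_force: [-6.2, 0.3, 15.9]
opening: 0.205
grip_force: 30.0
```

Call:
{"name": "move_arm", "arguments": {"commands": [[[0, 0, -0.1], [0, 0, 0], 0], [[0, 0, 0], [0, 0, 0], 0]]}}

```text
t: 13.8
eef_pos: [624.1, 61.8, 168.1]
tcp_rot: [3.142, -0.002, -0.06]
ft_force: [-8.4, 0.4, 21.7]
opening: 0.205
grip_force: 30.0
```

Call:
{"name": "move_arm", "arguments": {"commands": [[[0, 0, 0], [0, 0, 0], 0], [[0, 0, 0], [0, 0, 0], 0], [[0, 0, 0], [0, 0, 0], 0], [[0, 0, 0], [0, 0, 0], 0], [[0, 0, 0], [0, 0, 0], 0]]}}

```text
t: 14.3
eef_pos: [624.1, 61.8, 168.1]
tcp_rot: [3.142, -0.002, -0.06]
ft_force: [-8.5, -0.3, 21.6]
opening: 0.205
grip_force: 30.0
```

```bash
python3 - <<'E'
from h import *
a=read_camera("scene")[90:240,180:380];w=read_camera("wrist")[100:250,155:355]
cv2.imwrite("pics/c6.png",np.hstack([cv2.resize(k,(400,300),interpolation=2) for k in(a,w)]))
E
```

```text
(no output)
```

View pics/c6.png

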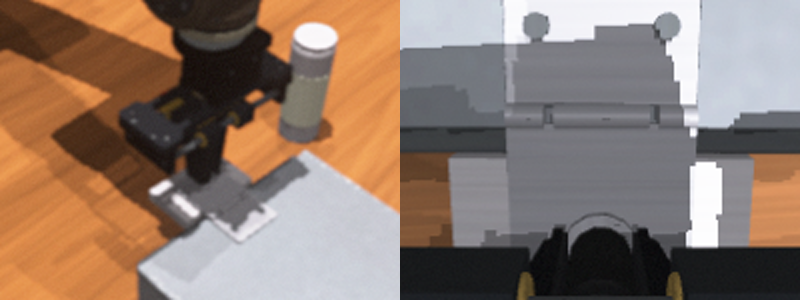

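The collar sits on the flat strap, the drawer is shut, and the downward push is steady at 21.6 N with the grip held. Handing in.

```bash
python3 -c "
from cell import env
print(env.job_done())"
```

```text
the job is handed in; nothing more can be done
None
```

The job is handed in: the drawer is shut, the strap is folded flat, and the smallest pin is through both holes to its collar, still gripped and pressed down with about 22 N; the hand-in call gave no verdict.

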